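# Fit the right box socket to the sheet press nut

### The job

Uncover the nut of the sheet press first: lift its loose splash cap off and set it, mouth down and flat, into the round wooden cup. Then find which of the two box sockets fits the hex nut and push it fully down over the nut, upright, and finish still gripping it there; a socket that does not fit goes back standing in its tray. Leave the two paint jars and the brush alone.

Things in the scene. Friction and masses are not known exactly. Their poses are not given: they have to be found in the camera images.
- press: Fixed wooden sheet press flat on the table: two boards 240 x 150 mm with paper between, 46 mm high. Origin: centre of its underside; x along its long side from the nut end (-x, towards the robot) to the hinge end with two dark steel straps; z up. Yaw within 0.3 rad of the world's. Its hex nut is on the centre line, 75 mm from the origin towards -x, and does not turn.
- nut_seat (a point): On the nut's axis, top face of the 48 mm wide round washer under the nut, 49 mm above the table; axes as the press. The cap's rim stands at this height at the start, and so does a seated socket's underside.
- nut_top (a point): Centre of the steel hex nut's top face, 65 mm above the table, hidden by the cap at first. The nut is 24 mm across flats (27.7 mm over corners), 16 mm high, its upper 3.5 mm narrowed to 21.5 mm across flats. Two of its flats face the press's +x and -x.
- cap: Loose grey plastic splash cap, standing mouth down over the nut on the washer: round cup of 40 mm outside and 34 mm inside diameter, 24 mm high, with a round knob on top 20 mm across and 26 mm tall (50 mm in all). Origin: centre of its rim (underside), z up through the knob. About 60 g.
- holder_floor (a point): Centre of the inner floor, 6 mm above the table, of the fixed round wooden cup that takes the cap: inside diameter 48 mm, outside 64 mm, rim 16 mm above the table (10 mm deep).
- tray: Fixed low wooden tray, 90 mm (its x) x 190 mm (its y), walls 6 mm thick and 14 mm high, inner floor 6 mm above the table. Origin: centre of its underside. The two sockets stand in it, about 45 mm to either side of the centre along its y, in either order.
- socket_a: One of two steel box sockets, alike outside; only the hex bores in their undersides (24 mm deep) differ: one is too small and stops on top of the nut, 16 mm above the seat, the other passes over it with 1.5 mm play all round. 80 mm tall, 0.3 kg, standing bore down: hex foot 38 mm across flats, 24 mm high; round neck 35 mm across up to 46 mm; then the grip head. Origin: centre of underside.
- socket_b: The other socket, same outside; only a trial tells which fits. Grip head of both: 46 to 80 mm above the underside, flat-sided, 18 mm thick along the socket's x, 30 mm wide along its y. Two bore flats face the socket's +x and -x, as the head's broad faces do: with its yaw equal to the press's (or a multiple of 60 degrees from it) the bore lines up with the nut.
- red_jar: Bystander: closed red paint jar, 68 mm across, 95 mm tall, standing loose. Origin: centre of its underside.
- orange_jar: Bystander: open orange paint jar, 66 mm across, 75 mm tall, standing loose. Origin: centre of its underside.
- brush: Bystander: paint brush 200 mm long lying loose on the table.
There are look-alikes about, which are no part of the job. What is meant by the cap is not blue, green or yellow, and is the larger of those in its own colour.

How it is judged:
On the way:
1. the cap is off the nut and stands released in the wooden cup, before a socket is seated on the nut (horizontal distance between cap and holder_floor below 0.008 m and z of cap in the frame of holder_floor below 0.005 m and angle between cap's own z axis and vertical below 0.1 rad and contact force between the fingers and cap below 0.1 N and distance between each of socket_a, socket_b and nut_seat above 0.03 m), for 0.2 s.
At the end, for the whole second after the job is handed in: The socket that fits is over the nut, underside within 4 mm of the washer top and of the nut axis, tilt < 0.07 rad, at rest, gripped (> 1 N). Cap released in the cup: within 8 mm of centre, 5 mm of floor, tilt < 0.1. Other socket released, upright (tilt < 0.07) on the tray floor, at rest (horizontal distance between cap and holder_floor below 0.008 m and z of cap in the frame of holder_floor below 0.005 m and angle between cap's own z axis and vertical below 0.1 rad and contact force between the fingers and cap below 0.1 N and ((horizontal distance between socket_a and nut_seat below 0.004 m and z of socket_a in the frame of nut_seat between -0.004 and 0.004 m and angle between each of socket_a, socket_b's own z axis and vertical below 0.07 rad and contact force between the fingers and socket_a above 1 N and linear speed of each of socket_a, socket_b below 0.02 m/s and x of socket_b in the frame of tray between -0.045 and 0.045 m and y of socket_b in the frame of tray between -0.095 and 0.095 m and height (world z) of socket_b below 0.01 m and contact force between the fingers and socket_b below 0.1 N) or (horizontal distance between socket_b and nut_seat below 0.004 m and z of socket_b in the frame of nut_seat between -0.004 and 0.004 m and angle between each of socket_b, socket_a's own z axis and vertical below 0.07 rad and contact force between the fingers and socket_b above 1 N and linear speed of each of socket_b, socket_a below 0.02 m/s and x of socket_a in the frame of tray between -0.045 and 0.045 m and y of socket_a in the frame of tray between -0.095 and 0.095 m and height (world z) of socket_a below 0.01 m and contact force between the fingers and socket_a below 0.1 N))); the arm keeps its last pose, push and grip.
It fails at once if a paint jar or the brush is moved by more than 25 mm, or a jar is tipped (distance of any of red_jar, orange_jar, brush from where it was at the start of the episode above 0.025 m or angle between any of red_jar, orange_jar's own z axis and vertical above 0.3 rad).
It also fails if it takes over 67 s, if anything falls off the work surface, if the arm or the gripper's body presses on something with over 40 N, if the wrist force passes 120 N, or if a joint passes its speed limit or range.

### The arm

A 6-joint arm with a two-finger parallel gripper is mounted at the origin on the work surface. World frame = base frame: x ahead of the robot, y to its left, z up, the work surface at z = 0. Lengths are in m, angles in rad, forces in N, time in s.
With the tool pointing down it reaches from about 0.4 to 0.825 m from the base axis. Payload 7 kg.
Tool frame: the origin (TCP) lies midway between the tips of the shut fingers; the grasp point (between the pads) lies behind it (manip.grip_point_offset is the z of the grasp point in the tool frame, in m); z points along the fingers, y is the line along which they close (so a half turn about z gives the same grasp; the last joint's range is limited). The gripper opens to 88 mm and grips with 3 to 60 N. Pads are 19 mm wide; open, the fingers measure 130 mm over their backs; the gripper's body (78 mm by 193 mm) begins 47 mm behind the grasp point.
Start: joints at [1.577, 0.359, 0.012, 0, -1.224, -0.288], TCP at [0.188, 0.648, 0.191] pointing down, gripper open.
Joint ranges: [-3.07, 3.07], [-1.43, 2.12], [-1.02, 1.25], [-3.03, 1.67], [-3.05, -0], [-3.03, 3.03]. Speed limits (rad/s): [2.39, 2.39, 3.01, 3.14, 3.14, 3.14].

### API

Orientations are given as a rotation vector (axis times angle).
In Python, from station import read_state, viewer, job, finder, manip gives the robot as it stands.
- The arm moves only by the shell command python3 -m inch 'ROWS' [OPENING]. ROWS is a JSON object of lists of equal length, an entry for each row: "dp": the shift along the tool's x, y, z normalised to -1 to 1, where 1 is 0.15 m, a list of three; "twist": the turn, a rotation vector about the tool's x, y, z normalised to -1 to 1, where 1 is 45 degrees, a list of three. In form: {"dp": [[tx, ty, tz], ...], "twist": [[ax, ay, az], ...]}. A call has 1 to 20 rows; each row is the pose to reach, as a shift and turn from the pose commanded when the call began, along the tool's axes at that moment; what a row does not reach only later rows make up. A row lasts 1/10 s, in which the tool goes at most 50 mm and 8.59 degrees, less where a joint would pass 70% of its speed; a pose out of reach is approached as far as the arm can. A call with a number of a shift or a turn outside -1 to 1 is refused whole. A call with a gripper value outside its range is refused whole. OPENING is the opening, from -1 (shut) to 1 (fully open), so that 0 is half open, set as the call begins (- or left out, the last holds). The fingers move at their own pace and stop on an object; the grip force is fixed at half the most. Time passes only in rows, so rows that repeat a pose let the fingers close. It gives the time, the measured TCP pose, the force, the opening and the grip force at its end, in the units of the state.
- read_state(): the state, without advancing time (a new reading comes with each control period).
- viewer.get_image(name): name is "scene" or "top"; returns (picture, depth): 420x560x3 uint8, red, green, blue; 420x560 float32, m along the optical axis (not along the pixel's ray), 0 where there is no reading.
- viewer.camera_params(name): a dict with "fov_y" (degrees; the focal length in pixels is half the picture's height over the tangent of half this angle, whatever the lens; pixels are square), "cx", "cy" (the principal point, pixels), "D" ([k1, k2, p1, p2, k3] as OpenCV has them; the pictures are not rectified), "R" (3x3) and "t" (3): a world point X has camera coordinates R X + t. Camera axes: x right, y down, z forward; pixel columns grow to the right and rows downward; lengths in m; the calibration is good to about 2 mm. A picture is of the moment at which its call begins. camera_params takes no time and is no camera call.
- job.hand_in(): hands the job in; it is judged then, once.
Trained networks look in the newest picture that a camera, given by its name, has taken for a name from the list of things; names that differ only in an ending like _2 or _b are one class to them, and where a whole thing is asked for, a point or a joint stands for the part that bears it (a point fixed in the world has none). Each returns a list of dicts, best first, with "score" (0 to 1); they miss things now and then, are a little off and sometimes report something else, mostly with a low value. They report only what shows in the picture. A call takes as long as a camera call. They do not tell look-alikes from the thing itself.
- finder.outline_of(camera, thing): "region" (420x560 bool, what is visible of it).
- finder.landmark_of(camera, thing): "position" ([x, y, z] in m, in the coordinates of the camera as it stood for that picture, good to about 4 mm: a listed point, or the origin of a listed thing).
The state is a dict: "time_s": time; "joint_pos": joint angles; "dq": joint speeds; "joint_efforts": joint torques, N m; "ee_pos": TCP position; "tool_rot": TCP orientation; "wrist_force": force on the tool from outside, world axes, zero at the start; "ft_torque": the same for the moment, N m; "grip_width": finger opening in m; "finger_force": force on a finger pad.
Only numpy, scipy, OpenCV 4.12 (cv2) and the standard library are available. Lean on these libraries where they do the work, as an engineer would, in place of code of your own. Each camera call takes 0.05 s, during which the arm holds its last target. There are 200 camera calls.

## Working session

There is one attempt and no reset: what is moved stays moved. The work goes in short steps, Python scripts to look and compute and a shell command to move; the robot and the scene stay as the last step left them, time stands still between calls to the robot, and variables do not carry over. Pictures are saved under pics/ and viewed, at most 10 in all, crops included, and the job is handed in when it is done.

```bash
mkdir -p pics; ls; cat > h.py <<'E'
import numpy as np, cv2
from station import read_state, viewer, job, finder, manip
from scipy.spatial.transform import Rotation as Ro
def snap(n):
    im,d=viewer.get_image(n); return im,d
def K(n):
    c=viewer.camera_params(n); f=210/np.tan(np.radians(c['fov_y'])/2)
    return np.array([[f,0,c['cx']],[0,f,c['cy']],[0,0,1]]),np.array(c['D'],float),np.array(c['R']),np.array(c['t'])
def c2w(n,p):
    k,D,R,t=K(n); return R.T@(np.array(p)-t)
def cloud(n,d):
    k,D,R,t=K(n); v,u=np.mgrid[:420,:560]
    q=cv2.undistortPoints(np.stack([u,v],-1).reshape(-1,1,2).astype(np.float64),k,D).reshape(420,560,2)
    P=np.dstack([q*d[...,None],d]); return (P-t)@R
def w2p(n,X):
    k,D,R,t=K(n); return cv2.projectPoints(np.array(X,float).reshape(-1,1,3),R,t,k,D)[0].reshape(-1,2)
def st():
    s=read_state(); print(s['time_s'],np.round(s['ee_pos'],4),np.round(Ro.from_rotvec(s['tool_rot']).as_matrix(),3).tolist(),np.round(s['wrist_force'],1),s['grip_width'],s['finger_force'],np.round(s['joint_pos'],2)); return s
E
python3 - <<'E'
from h import *
st(); print(manip.grip_point_offset)
for n in ('scene','top'):
    im,d=snap(n); cv2.imwrite(f'pics/{n}0.png',im[...,::-1]); np.save(n,d)
    print(n,[np.round(x,3).tolist() for x in K(n)])
    for th in ['press','nut_seat','nut_top','cap','holder_floor','tray','socket_a','red_jar','orange_jar','brush']:
        for r in finder.landmark_of(n,th)[:4]:
            w=c2w(n,r['position']); print(th,round(r['score'],2),np.round(w,3),w2p(n,w).round())
E
```

```text
pics
0.0 [0.1876 0.6478 0.1905] [[0.961, -0.278, -0.0], [-0.278, -0.961, -0.002], [0.0, 0.002, -1.0]] [ 0.3 -0.1 -0.2] 0.0877351651858571 0.0 [ 1.58  0.36  0.01 -0.   -1.22 -0.29]
-0.0188
scene [[[497.18, 0.0, 283.199], [0.0, 497.18, 208.098], [0.0, 0.0, 1.0]], [0.029, 0.0, 0.0, 0.0, 0.0], [[0.61, 0.792, 0.015], [0.643, -0.484, -0.593], [-0.463, 0.371, -0.805]], [-0.366, -0.34, 1.395]]
nut_seat 0.82 [0.523 0.007 0.048] [[265. 192.]]
nut_top 0.91 [0.516 0.007 0.069] [[263. 185.]]
nut_top 0.55 [ 0.713 -0.177 -0.003] [[248. 311.]]
cap 0.82 [0.411 0.1   0.003] [[269. 158.]]
cap 0.81 [ 0.381 -0.07   0.   ] [[204. 183.]]
cap 0.67 [0.568 0.162 0.004] [[329. 185.]]
cap 0.62 [0.391 0.02  0.001] [[238. 168.]]
holder_floor 0.94 [0.5   0.271 0.009] [[344. 147.]]
tray 0.71 [ 0.485 -0.24   0.001] [[163. 249.]]
socket_a 0.72 [ 0.5   -0.189  0.01 ] [[187. 239.]]
socket_a 0.66 [ 0.487 -0.283  0.01 ] [[145. 257.]]
red_jar 0.61 [0.639 0.378 0.   ] [[413. 163.]]
orange_jar 0.84 [ 0.713 -0.176 -0.002] [[248. 310.]]
brush 0.79 [ 0.708 -0.308 -0.003] [[190. 347.]]
brush 0.6 [ 0.496 -0.189  0.01 ] [[186. 23
[... 219 characters left out ...]
1 0.013 0.   ] [[284. 212.]]
nut_seat 0.72 [0.517 0.008 0.049] [[285. 242.]]
nut_top 0.94 [0.518 0.011 0.063] [[284. 241.]]
nut_top 0.21 [ 0.489 -0.284  0.008] [[408. 257.]]
cap 0.75 [ 0.418  0.093 -0.004] [[249. 283.]]
cap 0.6 [0.641 0.378 0.001] [[135. 188.]]
cap 0.59 [ 0.39   0.015 -0.002] [[281. 296.]]
cap 0.53 [0.522 0.005 0.049] [[287. 240.]]
holder_floor 0.58 [0.495 0.265 0.002] [[179. 249.]]
holder_floor 0.31 [ 0.492 -0.246  0.002] [[392. 255.]]
tray 0.92 [ 0.491 -0.246  0.001] [[391. 255.]]
socket_a 0.6 [ 0.489 -0.285  0.003] [[408. 257.]]
socket_a 0.24 [ 0.71  -0.18   0.001] [[364. 165.]]
red_jar 0.81 [0.642 0.379 0.001] [[135. 188.]]
brush 0.91 [ 0.706 -0.309 -0.002] [[417. 167.]]
```

View pics/scene0.png

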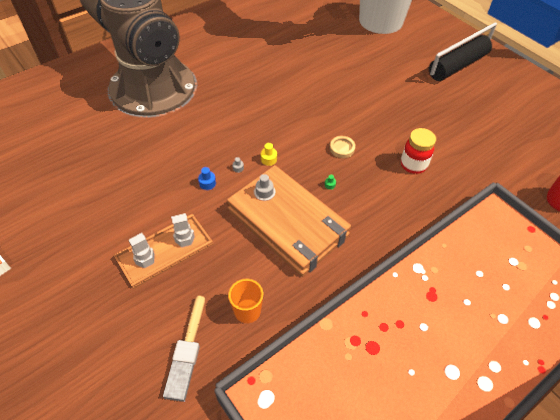

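View pics/top0.png

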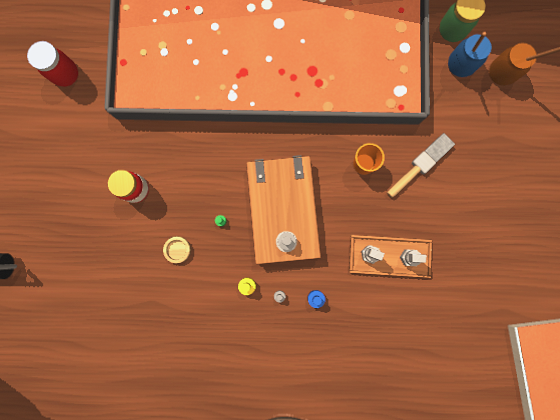

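The top picture shows the cap candidates: grey on the press (286,241), small grey (280,297), blue (316,299), yellow (247,287) and green (220,221). In the scene picture they are at (264,186), (237,164), (206,178), (268,155) and (330,182). I choose the larger grey one on the press. Next I measure with depth.

```bash
cat > m.py <<'E'
from h import *
def box(Q):
    (c,s,a)=cv2.minAreaRect(Q[:,:2].astype(np.float32)*1000); return np.round(c,1),np.round(s,1),round(a,2)
def sel(C,x,y,r,z0,z1):
    Q=C.reshape(-1,3); return Q[(np.hypot(Q[:,0]-x,Q[:,1]-y)<r)&(Q[:,2]>z0)&(Q[:,2]<z1)]
def rep(n,C):
    for nm,(x,y,r,z0,z1) in dict(press=(.591,.013,.16,.042,.05),knob=(.52,.007,.03,.094,.105),capshoulder=(.52,.007,.04,.068,.078),ring=(.497,.268,.05,.013,.02),hd1=(.495,-.19,.04,.08,.095),hd2=(.488,-.285,.04,.08,.095),tray=(.488,-.243,.13,.011,.018)).items():
        Q=sel(C,x,y,r,z0,z1)
        if len(Q)>5: print(n,nm,len(Q),Q.mean(0).round(4),box(Q))
E
python3 - <<'E'
from m import *
for n in ('scene','top'): rep(n,cloud(n,np.load(n+'.npy')))
a=cv2.imread('pics/scene0.png')[140:290,100:350]; cv2.imwrite('pics/crop.png',cv2.resize(a,(800,480),interpolation=cv2.INTER_CUBIC))
E
```

```text
scene press 5661 [0.6074 0.013  0.0458] (array([596.1,  15.5]), array([244.2, 151.6]), 6.75)
scene knob 60 [0.523  0.0052 0.0985] (array([522.9,   5.3]), array([18.4, 19.4]), 28.98)
scene capshoulder 150 [0.5266 0.0026 0.0726] (array([524.7,   4.5]), array([37.6, 36.8]), 54.0)
scene ring 169 [0.4983 0.2672 0.0155] (array([497.4, 267.3]), array([61.6, 60.8]), 22.98)
scene hd1 123 [ 0.497  -0.1921  0.0851] (array([ 495.9, -191.6]), array([29.4, 20.3]), 70.12)
scene hd2 132 [ 0.4898 -0.2856  0.0856] (array([ 488.7, -285.3]), array([29.4, 21. ]), 87.59)
scene tray 643 [ 0.4994 -0.2487  0.0137] (array([ 491.4, -241.1]), array([190.6,  92.2]), 87.2)
top press 6116 [0.5951 0.017  0.0454] (array([595. ,  16.9]), array([242.8, 149.9]), 6.8)
top knob 63 [0.5199 0.0069 0.0988] (array([520.6,   7.1]), array([17.5, 17.4]), 1.11)
top capshoulder 179 [0.5194 0.0071 0.0721] (array([520.1,   6.9]), array([38.1, 35.9]), 0.94)
top ring 195 [0.4943 0.2677 0.0154] (array([494.7, 268. ]), array([59.2, 62.5]), 1.29)
top hd1 122 [ 0.4936 -0.1913  0.085 ] (array([ 493.7, -191.3]), array([31.6, 17.8]), 70.97)
top hd2 120 [ 0.488  -0.2849  0.0846] (array([ 487.7, -285.3]), array([17.5, 30.8]), 1.28)
top tray 512 [ 0.4892 -0.2405  0.0133] (array([ 490.3, -240.4]), array([191.9,  89.4]), 87.86)
```

View pics/crop.png

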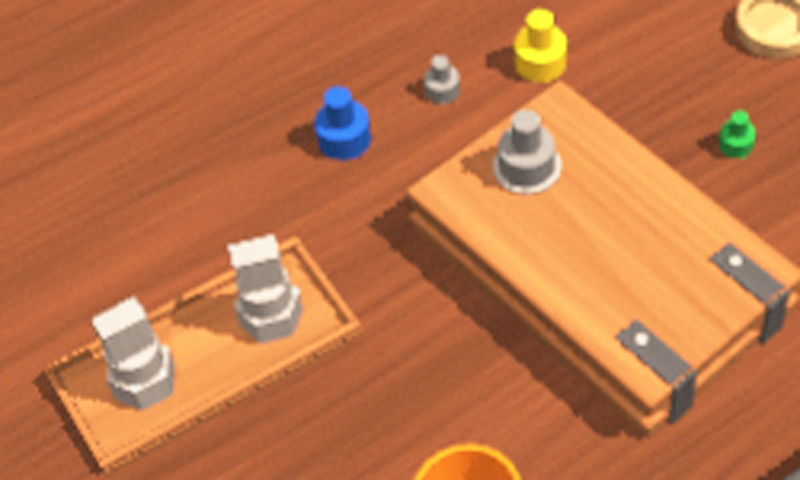

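The crop confirms the choice: the grey cap at about (525,150) stands over the nut on the washer. The other grey one at (440,80) is smaller and sits on the table. From the depth data, the nut is near (0.521, 0.007), press yaw is 6.8°, and the holder is at (0.496, 0.268).

```bash
cat > go.py <<'E'
import sys; from h import *
# target x y z yaw(tool x, deg)
x,y,z,yaw=map(float,sys.argv[1:5]); s=st()
R=Ro.from_rotvec(s['tool_rot']).as_matrix(); a=np.radians(yaw)
T=np.array([[np.cos(a),np.sin(a),0],[np.sin(a),-np.cos(a),0],[0,0,-1]])
print('dp',(R.T@(np.array([x,y,z])-s['ee_pos'])/.15).round(3),'twist',(Ro.from_matrix(R.T@T).as_rotvec()/np.radians(45)).round(3))
E
python3 -m inch '{"dp":[[0.3,0.3,0],[0.6,0.6,0],[0.9,0.9,0],[1,1,0],[1,1,0],[1,1,0]],"twist":[[0,0,0.18],[0,0,0.36],[0,0,0.54],[0,0,0.72],[0,0,0.9],[0,0,0.9]]}' 0
python3 go.py 0.521 0.0065 0.16 -83.2
```

```text
time_s: 1.7
ee_pos: [0.2911, 0.4608, 0.1923]
tool_rot: [-2.76, 1.498, 0.001]
wrist_force: [0.0, -0.6, -0.3]
grip_width: 0.0464
finger_force: 0.0
1.7 [0.2911 0.4608 0.1923] [[0.545, -0.838, 0.0], [-0.838, -0.545, 0.001], [-0.001, -0.001, -1.0]] [ 0.  -0.6 -0.3] 0.04642726880144605 0.0 [ 1.37  0.14 -0.28 -0.   -1.15 -0.79]
dp [3.375 0.366 0.212] twist [-0.001  0.001  0.583]
```

```bash
python3 -m inch '{"dp":[[0.33,0.05,0],[0.66,0.1,0],[1,0.15,0],[1,0.15,0]],"twist":[[0,0,0],[0,0,0],[0,0,0],[0,0,0]]}'
python3 -m inch '{"dp":[[0.33,0.05,0],[0.66,0.1,0],[1,0.15,0],[1,0.15,0]],"twist":[[0,0,0],[0,0,0],[0,0,0],[0,0,0]]}'
python3 -m inch '{"dp":[[0.33,0,0],[0.66,0,0],[1,0,0],[1,0,0],[1,0,0],[1,0,0]],"twist":[[0,0,0.1],[0,0,0.2],[0,0,0.35],[0,0,0.58],[0,0,0.58],[0,0,0.58]]}'
python3 go.py 0.521 0.0065 0.16 -83.2
```

```text
time_s: 2.1
ee_pos: [0.3546, 0.3216, 0.1917]
tool_rot: [2.766, -1.49, -0.0]
wrist_force: [0.1, 0.3, 0.4]
grip_width: 0.044
finger_force: 0.0
time_s: 2.5
ee_pos: [0.4187, 0.1842, 0.1916]
tool_rot: [2.764, -1.492, 0.0]
wrist_force: [-0.5, 0.3, 0.3]
grip_width: 0.0438
finger_force: 0.0
time_s: 3.1
ee_pos: [0.5005, 0.0625, 0.1912]
tool_rot: [2.359, -2.075, -0.0]
wrist_force: [-0.6, 0.3, -1.1]
grip_width: 0.0437
finger_force: 0.0
3.1 [0.5005 0.0625 0.1912] [[0.127, -0.992, -0.0], [-0.992, -0.127, -0.0], [0.0, 0.0, -1.0]] [-0.6  0.3 -1.1] 0.04371394433772728 0.0 [ 0.51  0.08 -0.36 -0.   -1.14 -0.39]
dp [ 0.388 -0.088  0.208] twist [ 0.    -0.     0.012]
```

```bash
python3 -m inch '{"dp":[[0.2,-0.05,0],[0.39,-0.09,0],[0.39,-0.09,0.2],[0.39,-0.09,0.4],[0.39,-0.09,0.55],[0.39,-0.09,0.7],[0.39,-0.09,0.765],[0.39,-0.09,0.765],[0.39,-0.09,0.765]],"twist":[[0,0,0],[0,0,0],[0,0,0],[0,0,0],[0,0,0],[0,0,0],[0,0,0],[0,0,0],[0,0,0]]}'
python3 -m inch '{"dp":[[0,0,0],[0,0,0],[0,0,0],[0,0,0],[0,0,0],[0,0,0],[0,0,0],[0,0,0]],"twist":[[0,0,0],[0,0,0],[0,0,0],[0,0,0],[0,0,0],[0,0,0],[0,0,0],[0,0,0]]}' -1
python3 go.py 0.496 0.2677 0.16 -83.2
```

```text
time_s: 4.0
ee_pos: [0.5215, 0.0063, 0.0775]
tool_rot: [-2.359, 2.074, -0.001]
wrist_force: [0.4, 0.4, 0.5]
grip_width: 0.0438
finger_force: 0.0
time_s: 4.8
ee_pos: [0.5207, 0.0056, 0.0767]
tool_rot: [2.357, -2.076, -0.0]
wrist_force: [-0.8, 0.1, -0.3]
grip_width: 0.0003
finger_force: 0.0
4.8 [0.5207 0.0056 0.0767] [[0.126, -0.992, -0.0], [-0.992, -0.126, -0.0], [0.0, 0.0, -1.0]] [-0.8  0.1 -0.3] 0.00030599459912435573 0.0 [ 0.39  0.21 -0.48  0.   -0.88 -0.26]
dp [-1.754 -0.057 -0.556] twist [ 0.   -0.    0.01]
```

```bash
python3 - <<'E'
from m import *
for n in ('scene','top'):
    im,d=snap(n); cv2.imwrite(f'pics/{n}1.png',im[...,::-1]); rep(n,cloud(n,d)); print(w2p(n,read_state()['ee_pos']))
a=cv2.imread('pics/scene1.png')[110:270,190:400]; b=cv2.imread('pics/top1.png')[170:300,200:370]
cv2.imwrite('pics/c1.png',np.hstack([cv2.resize(a,(420,400)),cv2.resize(b,(380,400))]))
E
```

```text
scene press 5370 [0.6122 0.0109 0.0458] (array([596.4,  15.8]), array([243.5, 152.2]), 6.94)
scene knob 33 [0.5246 0.0026 0.0981] (array([524.5,   3.3]), array([17.9, 10.1]), 47.02)
scene capshoulder 150 [0.5269 0.0032 0.0726] (array([524.3,   5.2]), array([38.6, 34.5]), 60.34)
scene ring 166 [0.4983 0.2659 0.0156] (array([497.6, 266.8]), array([60.9, 63.8]), 37.46)
scene hd1 128 [ 0.4974 -0.1922  0.0852] (array([ 496.4, -191.8]), array([29.5, 19.4]), 69.1)
scene hd2 137 [ 0.4901 -0.286   0.0854] (array([ 488.7, -285.5]), array([29.4, 21.3]), 88.56)
scene tray 642 [ 0.4998 -0.2472  0.0137] (array([ 492., -241.]), array([190.7,  93.7]), 87.01)
[[263.81614093 184.10823889]]
top press 2084 [0.6706 0.0284 0.0456] (array([659.3,  24.5]), array([113.8, 149.6]), 6.97)
top hd1 124 [ 0.4937 -0.1911  0.0849] (array([ 493.6, -191.6]), array([32. , 17.6]), 70.92)
top hd2 119 [ 0.488  -0.285   0.0847] (array([ 487.7, -285.5]), array([17.5, 30.6]), 1.15)
top tray 516 [ 0.4906 -0.2397  0.0134] (array([ 490.4, -240.3]), array([191.9,  89.7]), 87.77)
[[286.6167959  240.19100313]]
```

View pics/c1.png

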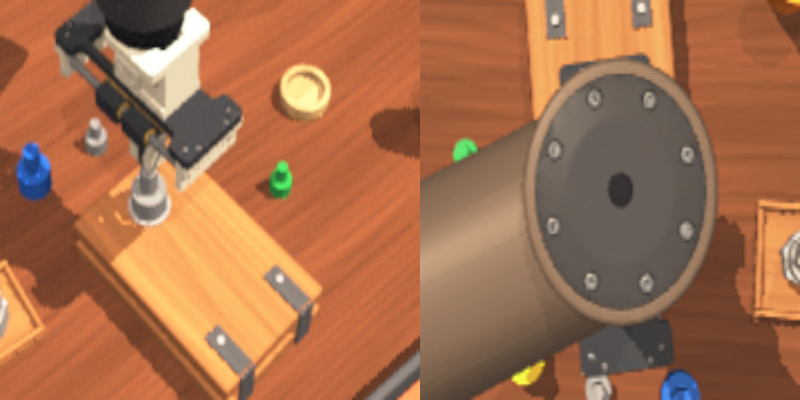

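```bash
python3 - <<'E'
from m import *
im,d=snap('scene'); C=cloud('scene',d)
a=im[140:220,220:310,::-1]; cv2.imwrite('pics/c2.png',cv2.resize(a,(720,640)[:1]+(600,),interpolation=cv2.INTER_CUBIC))
Q=sel(C,.52,.006,.025,.085,.17)
for z in np.arange(.085,.17,.006):
    q=Q[(Q[:,2]>=z)&(Q[:,2]<z+.006)]
    if len(q): print(z.round(3),len(q),q.min(0).round(3),q.max(0).round(3))
E
```

```text
0.085 14 [ 0.518 -0.004  0.085] [0.532 0.01  0.09 ]
0.091 17 [ 0.518 -0.004  0.091] [0.531 0.012 0.097]
0.097 25 [ 0.516 -0.004  0.097] [0.531 0.013 0.1  ]
0.109 5 [ 0.512 -0.006  0.112] [0.536 0.003 0.114]
0.115 30 [ 0.507 -0.008  0.115] [0.538 0.017 0.121]
0.121 26 [ 0.507 -0.007  0.121] [0.538 0.014 0.127]
0.127 32 [ 0.507 -0.007  0.127] [0.539 0.011 0.133]
0.133 11 [ 0.529 -0.005  0.133] [0.539 0.007 0.138]
0.139 9 [ 0.532 -0.004  0.141] [0.541 0.015 0.145]
0.145 9 [ 0.535 -0.004  0.145] [0.542 0.018 0.148]
0.151 2 [ 0.54  -0.004  0.151] [ 0.541 -0.004  0.156]
```

View pics/c2.png

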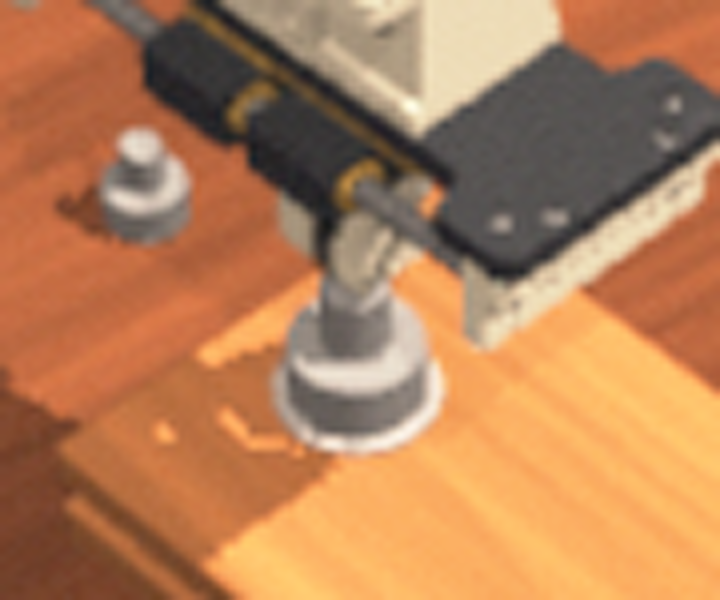

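The tips show at about z 0.112, just above the knob at pixel (265,176), although the state says 0.077. The measured point clouds agree with the known heights, so I check the offset against the gripper's body.

```bash
python3 - <<'E'
from m import *
im,d=snap('scene'); C=cloud('scene',d)
np.set_printoptions(suppress=True)
for u,v in [(280,184),(281,182),(284,178),(300,166),(290,160),(270,172),(266,175),(264,170),(250,150),(245,150)]: print(u,v,C[v,u].round(3))
Q=C.reshape(-1,3)
for z in np.arange(.1,.25,.01):
    q=Q[(Q[:,2]>=z)&(Q[:,2]<z+.01)&(abs(Q[:,0]-.52)<.13)&(abs(Q[:,1])<.1)]
    if len(q): print(z.round(3),len(q),q.min(0).round(3),q.max(0).round(3))
E
```

```text
280 184 [ 0.612 -0.021  0.187]
281 182 [ 0.612 -0.018  0.19 ]
284 178 [ 0.62  -0.017  0.209]
300 166 [0.616 0.024 0.211]
290 160 [0.598 0.014 0.219]
270 172 [0.535 0.012 0.127]
266 175 [ 0.537 -0.     0.128]
264 170 [ 0.536 -0.004  0.145]
250 150 [ 0.518 -0.024  0.202]
245 150 [ 0.51  -0.031  0.2  ]
0.1 5 [ 0.517 -0.002  0.1  ] [0.527 0.002 0.102]
0.11 27 [ 0.506 -0.007  0.113] [0.539 0.019 0.12 ]
0.12 48 [ 0.507 -0.008  0.12 ] [0.54  0.015 0.13 ]
0.13 31 [ 0.509 -0.008  0.13 ] [0.54  0.009 0.14 ]
0.14 15 [ 0.531 -0.005  0.141] [0.543 0.018 0.149]
0.15 4 [ 0.538 -0.003  0.15 ] [0.541 0.016 0.152]
0.17 37 [ 0.437 -0.042  0.174] [0.612 0.047 0.18 ]
0.18 231 [ 0.438 -0.044  0.18 ] [0.614 0.054 0.19 ]
0.19 311 [ 0.439 -0.045  0.19 ] [0.617 0.041 0.2  ]
0.2 308 [ 0.43  -0.045  0.2  ] [0.621 0.054 0.21 ]
0.21 700 [ 0.424 -0.045  0.21 ] [0.621 0.056 0.22 ]
0.22 762 [ 0.423 -0.044  0.22 ] [0.621 0.054 0.23 ]
0.23 156 [ 0.508 -0.023  0.23 ] [0.574 0.036 0.24 ]
0.24 126 [ 0.508 -0.022  0.24 ] [0.575 0.035 0.25 ]
```

The body's underside is at 0.176 where it should be at 0.142, and the tips are about 35 mm high as well. So the state's z reads about 35 mm too low along the tool, while x and y agree. I open the fingers and go down by that amount.

```bash
python3 -m inch '{"dp":[[0,0,0],[0,0,0],[0,0,0],[0,0,0],[0,0,0],[0,0,0.07],[0,0,0.14],[0,0,0.215],[0,0,0.215]],"twist":[[0,0,0],[0,0,0],[0,0,0],[0,0,0],[0,0,0],[0,0,0],[0,0,0],[0,0,0],[0,0,0]]}' 0
python3 -m inch '{"dp":[[0,0,0],[0,0,0],[0,0,0],[0,0,0],[0,0,0],[0,0,0],[0,0,0]],"twist":[[0,0,0],[0,0,0],[0,0,0],[0,0,0],[0,0,0],[0,0,0],[0,0,0]]}' -1
```

```text
time_s: 5.9
ee_pos: [0.5191, 0.0051, 0.0422]
tool_rot: [2.355, -2.075, -0.003]
wrist_force: [-0.3, -0.2, 0.2]
grip_width: 0.0436
finger_force: 0.0
time_s: 6.6
ee_pos: [0.521, 0.0057, 0.0448]
tool_rot: [-2.357, 2.076, -0.001]
wrist_force: [-0.8, 0.5, 3.3]
grip_width: 0.0189
finger_force: 30.0
```

```bash
python3 -m inch '{"dp":[[0,0,-0.15],[0,0,-0.3],[0,0,-0.4],[-0.2,0,-0.4],[-0.5,0,-0.4],[-0.75,-0.03,-0.4],[-1,-0.05,-0.4],[-1,-0.05,-0.4]],"twist":[[0,0,0],[0,0,0],[0,0,0],[0,0,0],[0,0,0],[0,0,0],[0,0,0],[0,0,0]]}'
python3 -m inch '{"dp":[[-0.25,0,0],[-0.5,0,0],[-0.7,0,0],[-0.75,0,0],[-0.75,0,0],[-0.75,0,0]],"twist":[[0,0,0],[0,0,0],[0,0,0],[0,0,0],[0,0,0],[0,0,0]]}'
python3 go.py 0.496 0.2677 0.10 -83.2
python3 - <<'E'
from m import *
for n in ('scene','top'):
    im,d=snap(n); C=cloud(n,d); Q=sel(C,.496,.268,.05,.03,.09); 
    cv2.imwrite(f'pics/{n}2.png',im[...,::-1])
    if n=='scene': rep(n,C)
    for z in np.arange(.03,.09,.005):
        q=Q[(Q[:,2]>=z)&(Q[:,2]<z+.005)]
        if len(q)>3: print(n,z.round(3),len(q),q.min(0).round(3),q.max(0).round(3))
E
```

```text
time_s: 7.4
ee_pos: [0.5094, 0.1589, 0.1044]
tool_rot: [-2.36, 2.072, -0.0]
wrist_force: [0.1, -1.0, -0.2]
grip_width: 0.0193
finger_force: 30.0
time_s: 8.0
ee_pos: [0.4947, 0.266, 0.1041]
tool_rot: [2.357, -2.076, -0.0]
wrist_force: [-0.8, 1.0, -1.0]
grip_width: 0.0192
finger_force: 30.0
8.0 [0.4947 0.266  0.1041] [[0.126, -0.992, -0.001], [-0.992, -0.126, -0.001], [0.001, 0.001, -1.0]] [-0.8  1.  -1. ] 0.01918836121155512 29.999949038028717 [ 0.84  0.25 -0.36 -0.   -0.96 -0.72]
dp [-0.01  -0.01   0.027] twist [ 0.001 -0.001  0.01 ]
scene press 5849 [0.6041 0.0131 0.0458] (array([596.3,  15.2]), array([244.8, 151.1]), 6.9)
scene ring 161 [0.4977 0.2666 0.0154] (array([498.2, 267.3]), array([62.6, 62.4]), 74.58)
scene hd1 122 [ 0.4972 -0.1919  0.0852] (array([ 495.7, -191.5]), array([29.3, 21.1]), 70.1)
scene hd2 138 [ 0.49   -0.2858  0.0854] (array([ 489.2, -285.5]), array([29.3, 21.8]), 89.08)
scene tray 642 [ 0.5002 -0.2458  0.0136] (array([ 492. , -241.2]), array([190.2,  92.9]), 87.1)
```

```bash
python3 -m inch '{"dp":[[-0.01,-0.01,0.2],[-0.01,-0.01,0.4],[-0.01,-0.01,0.52],[-0.01,-0.01,0.58],[-0.01,-0.01,0.63],[-0.01,-0.01,0.66],[-0.01,-0.01,0.68],[-0.01,-0.01,0.68],[-0.01,-0.01,0.68]],"twist":[[0,0,0],[0,0,0],[0,0,0],[0,0,0],[0,0,0],[0,0,0],[0,0,0],[0,0,0],[0,0,0]]}'

```

```text
time_s: 9.0
ee_pos: [0.4966, 0.269, 0.003]
tool_rot: [-2.357, 2.076, -0.0]
wrist_force: [0.5, -0.1, -0.1]
grip_width: 0.0189
finger_force: 30.0
```

```bash
python3 -m inch '{"dp":[[0,0,0.008],[0,0,0.008],[0,0,0.008],[0,0,0.008],[0,0,0.008],[0,0,-0.2],[0,0,-0.4],[0,0,-0.6],[0.3,0,-0.7],[0.6,0,-0.7],[0.9,0,-0.7],[1,0,-0.7]],"twist":[[0,0,0],[0,0,0],[0,0,0],[0,0,0],[0,0,0],[0,0,0],[0,0,0],[0,0,0],[0,0,0],[0,0,0],[0,0,0],[0,0,0]]}' 0
python3 - <<'E'
from m import *
for n in ('scene','top'):
    im,d=snap(n); C=cloud(n,d); cv2.imwrite(f'pics/{n}3.png',im[...,::-1])
    print(n); 
    for nm,a in dict(knob=(.497,.268,.04,.052,.06),sh=(.497,.268,.04,.026,.033),ring=(.497,.268,.05,.013,.018),nuttop=(.521,.007,.03,.062,.068)).items():
        Q=sel(C,*a)
        if len(Q)>5: print(nm,len(Q),Q.mean(0).round(4),box(Q))
E
```

```text
time_s: 10.2
ee_pos: [0.5148, 0.1168, 0.1077]
tool_rot: [2.355, -2.079, -0.0]
wrist_force: [0.3, 0.7, -0.7]
grip_width: 0.0437
finger_force: 0.0
scene
knob 28 [0.5013 0.2679 0.0552] (array([501.6, 268.9]), array([10.5, 18.9]), 8.88)
sh 96 [0.5028 0.2645 0.0297] (array([500.1, 265.6]), array([37.8, 34.6]), 41.41)
ring 117 [0.5072 0.2599 0.0152] (array([503.6, 262.9]), array([62.8, 48.5]), 55.56)
nuttop 68 [0.5215 0.0066 0.0646] (array([521.1,   7.3]), array([21.4, 23. ]), 26.39)
top
nuttop 70 [0.5191 0.0077 0.0645] (array([519.3,   7.2]), array([20.8, 22.6]), 12.43)
```

The cap stands flat in the cup: its shoulder is at 0.030, as expected. The nut top is at (0.520, 0.007, 0.065). Now the nearer socket.

```bash
python3 -m inch '{"dp":[[0.25,0,0],[0.5,0,0],[0.75,0,0],[1,0,0],[1,0,0]],"twist":[[0,0,0],[0,0,0],[0,0,0],[0,0,0],[0,0,0]]}'
python3 -m inch '{"dp":[[0.25,0,0],[0.5,0,0],[0.75,0.05,0],[1,0.1,0],[1,0.1,0],[1,0.1,0],[1,0.1,0]],"twist":[[0,0,0.1],[0,0,0.25],[0,0,0.4],[0,0,0.55],[0,0,0.6],[0,0,0.6],[0,0,0.6]]}'
python3 go.py 0.4945 -0.1914 0.0205 -109.8
```

```text
time_s: 10.8
ee_pos: [0.5345, -0.0312, 0.1072]
tool_rot: [2.355, -2.079, -0.0]
wrist_force: [-0.2, 1.1, -0.3]
grip_width: 0.0437
finger_force: 0.0
time_s: 11.5
ee_pos: [0.5387, -0.1787, 0.1073]
tool_rot: [-1.81, 2.567, 0.0]
wrist_force: [-0.3, -0.3, 0.6]
grip_width: 0.0436
finger_force: 0.0
11.5 [ 0.5387 -0.1787  0.1073] [[-0.336, -0.942, -0.0], [-0.942, 0.336, 0.0], [-0.0, 0.0, -1.0]] [-0.3 -0.3  0.6] 0.043634541191610705 0.0 [ 0.02  0.25 -0.34 -0.   -0.97 -0.37]
dp [0.179 0.249 0.579] twist [0.    0.    0.004]
```

```bash
python3 -m inch '{"dp":[[0.1,0.15,0],[0.18,0.25,0],[0.18,0.25,0],[0.18,0.25,0.2],[0.18,0.25,0.4],[0.18,0.25,0.5],[0.18,0.25,0.575],[0.18,0.25,0.575],[0.18,0.25,0.575]],"twist":[[0,0,0],[0,0,0],[0,0,0],[0,0,0],[0,0,0],[0,0,0],[0,0,0],[0,0,0],[0,0,0]]}'
python3 -m inch '{"dp":[[0,0,0],[0,0,0],[0,0,0],[0,0,0],[0,0,0],[0,0,0],[0,0,0]],"twist":[[0,0,0],[0,0,0],[0,0,0],[0,0,0],[0,0,0],[0,0,0],[0,0,0]]}' -1
python3 go.py 0.520 0.007 0.12 -83.2
```

```text
time_s: 12.4
ee_pos: [0.4946, -0.192, 0.0217]
tool_rot: [-1.809, 2.568, -0.001]
wrist_force: [-0.2, -0.3, -0.1]
grip_width: 0.0435
finger_force: 0.0
time_s: 13.1
ee_pos: [0.4942, -0.1925, 0.0216]
tool_rot: [-1.808, 2.569, -0.001]
wrist_force: [0.8, -0.3, 4.4]
grip_width: 0.0175
finger_force: 30.0
13.1 [ 0.4942 -0.1925  0.0216] [[-0.338, -0.941, 0.001], [-0.941, 0.338, -0.0], [-0.0, -0.001, -1.0]] [ 0.8 -0.3  4.4] 0.017549162457754553 29.983277320861816 [-0.    0.3  -0.52  0.   -0.75 -0.34]
dp [-1.31   0.287 -0.656] twist [-0.001 -0.    -0.59 ]
```

```bash
python3 -m inch '{"dp":[[0,0,-0.2],[0,0,-0.4],[0,0,-0.6],[-0.2,0.05,-0.66],[-0.5,0.1,-0.66],[-0.75,0.15,-0.66],[-1,0.2,-0.66],[-1,0.2,-0.66],[-1,0.2,-0.66]],"twist":[[0,0,0],[0,0,0],[0,0,0],[0,0,-0.1],[0,0,-0.25],[0,0,-0.4],[0,0,-0.55],[0,0,-0.59],[0,0,-0.59]]}'
python3 go.py 0.520 0.007 0.12 -83.2
```

```text
time_s: 14.0
ee_pos: [0.5154, -0.04, 0.1194]
tool_rot: [2.351, -2.082, -0.002]
wrist_force: [-1.7, 0.2, -4.0]
grip_width: 0.0177
finger_force: 30.0
14.0 [ 0.5154 -0.04    0.1194] [[0.121, -0.993, -0.002], [-0.993, -0.121, 0.0], [-0.0, 0.002, -1.0]] [-1.7  0.2 -4. ] 0.01770581816132843 29.985037744045258 [ 0.3   0.16 -0.43 -0.   -0.98 -0.18]
dp [-0.308 -0.068 -0.004] twist [0.002 0.    0.003]
```

```bash
python3 -m inch '{"dp":[[-0.15,-0.03,0],[-0.31,-0.065,0],[-0.31,-0.065,0],[-0.31,-0.065,0]],"twist":[[0,0,0],[0,0,0],[0,0,0],[0,0,0]]}'
python3 - <<'E'
from m import *
st(); im,d=snap('scene'); C=cloud('scene',d)
cv2.imwrite('pics/s5.png',cv2.resize(im[110:240,190:350,::-1],(738,600),interpolation=cv2.INTER_CUBIC))
for z in np.arange(.095,.19,.006):
    q=sel(C,.52,.007,.035,z,z+.006)
    if len(q)>3: print(z.round(3),len(q),q.min(0).round(3),q.max(0).round(3))
# hex foot outline: project expected model
E
```

```text
time_s: 14.4
ee_pos: [0.5197, 0.0058, 0.1196]
tool_rot: [2.347, -2.086, -0.001]
wrist_force: [-0.6, -0.1, -3.5]
grip_width: 0.0178
finger_force: 30.0
14.4 [0.5197 0.0058 0.1196] [[0.117, -0.993, -0.001], [-0.993, -0.117, -0.0], [0.0, 0.001, -1.0]] [-0.6 -0.1 -3.5] 0.01782464465571428 29.985458850860596 [ 0.39  0.17 -0.43 -0.   -0.98 -0.27]
0.101 20 [ 0.508 -0.013  0.101] [0.54  0.019 0.107]
0.107 35 [ 0.509 -0.015  0.107] [0.541 0.018 0.113]
0.113 33 [ 0.51  -0.015  0.113] [0.541 0.019 0.119]
0.119 37 [ 0.501 -0.014  0.119] [0.54  0.019 0.125]
0.125 62 [ 0.503 -0.015  0.125] [0.54  0.025 0.131]
0.131 29 [ 0.515 -0.014  0.131] [0.537 0.016 0.137]
0.137 31 [ 0.515 -0.011  0.137] [0.538 0.015 0.143]
0.143 31 [ 0.516 -0.011  0.143] [0.539 0.015 0.149]
0.149 20 [ 0.515 -0.011  0.149] [0.536 0.    0.155]
0.155 28 [ 0.499 -0.01   0.155] [0.545 0.021 0.161]
0.161 45 [ 0.5   -0.009  0.161] [0.546 0.019 0.167]
0.167 45 [ 0.496 -0.009  0.167] [0.547 0.016 0.173]
0.173 41 [ 0.496 -0.01   0.173] [0.546 0.01  0.179]
0.179 26 [ 0.497 -0.009  0.179] [0.548 0.007 0.185]
0.185 19 [ 0.495 -0.009  0.185] [0.55  0.003 0.191]
```

View pics/s5.png

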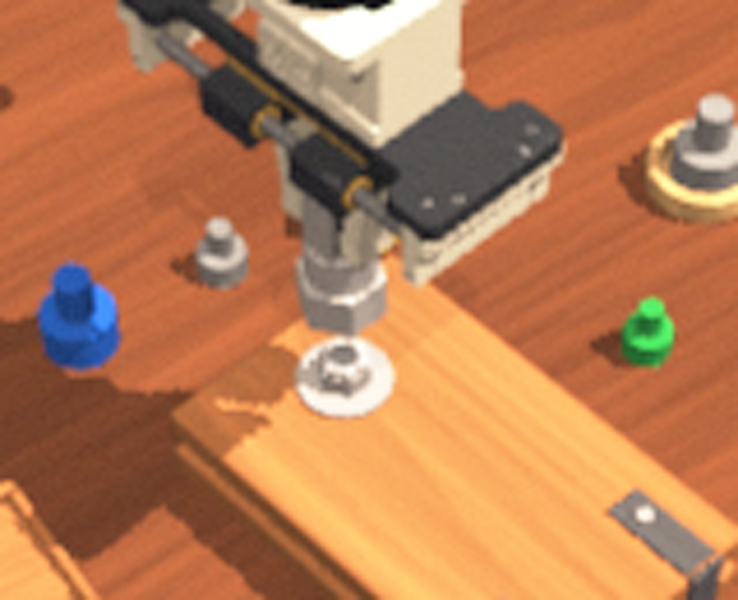

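The picture shows the socket upright at crop (340,290), straight above the bare nut at (343,365), with the cap in its cup. The hex flats line up. I lower it carefully.

```bash
python3 -m inch '{"dp":[[0,0,0.1],[0,0,0.2],[0,0,0.24],[0,0,0.255],[0,0,0.27],[0,0,0.28],[0,0,0.28],[0,0,0.28]],"twist":[[0,0,0],[0,0,0],[0,0,0],[0,0,0],[0,0,0],[0,0,0],[0,0,0],[0,0,0]]}'
```

```text
time_s: 15.25
ee_pos: [0.5207, 0.0063, 0.0786]
tool_rot: [-2.349, 2.085, -0.0]
wrist_force: [0.0, 0.3, -2.5]
grip_width: 0.0182
finger_force: 30.0
```

```bash
python3 -m inch '{"dp":[[0,0,0.01],[0,0,0.02],[0,0,0.03],[0,0,0.03],[0,0,0.03]],"twist":[[0,0,0],[0,0,0],[0,0,0],[0,0,0],[0,0,0]]}'
```

```text
time_s: 15.75
ee_pos: [0.5204, 0.0062, 0.0737]
tool_rot: [2.349, -2.086, -0.0]
wrist_force: [0.2, -0.2, -2.7]
grip_width: 0.0174
finger_force: 30.0
```

```bash
python3 -m inch '{"dp":[[0,0,0.015],[0,0,0.03],[0,0,0.045],[0,0,0.055],[0,0,0.055],[0,0,0.055]],"twist":[[0,0,0],[0,0,0],[0,0,0],[0,0,0],[0,0,0],[0,0,0]]}'
python3 - <<'E'
from m import *
im,d=snap('scene'); C=cloud('scene',d)
for z in np.arange(.045,.15,.005):
    q=sel(C,.52,.007,.03,z,z+.005)
    if len(q)>3: print(z.round(3),len(q),q.min(0).round(3),q.max(0).round(3))
E
```

```text
time_s: 16.35
ee_pos: [0.5205, 0.0062, 0.0654]
tool_rot: [2.349, -2.086, 0.0]
wrist_force: [-0.5, -0.1, -3.5]
grip_width: 0.0182
finger_force: 30.0
0.045 123 [ 0.491 -0.022  0.045] [0.549 0.035 0.05 ]
0.05 37 [ 0.51  -0.018  0.05 ] [0.546 0.033 0.055]
0.055 26 [ 0.51  -0.014  0.055] [0.541 0.021 0.06 ]
0.06 24 [ 0.511 -0.013  0.06 ] [0.543 0.018 0.065]
0.065 28 [ 0.512 -0.014  0.065] [0.541 0.02  0.07 ]
0.07 48 [ 0.504 -0.014  0.07 ] [0.541 0.023 0.075]
0.075 32 [ 0.515 -0.014  0.075] [0.541 0.019 0.08 ]
0.08 19 [ 0.515 -0.01   0.08 ] [0.538 0.014 0.085]
0.085 25 [ 0.514 -0.011  0.085] [0.54  0.017 0.09 ]
0.09 22 [ 0.519 -0.01   0.09 ] [0.539 0.013 0.095]
0.095 15 [ 0.515 -0.011  0.095] [0.537 0.    0.1  ]
0.1 13 [ 0.516 -0.009  0.1  ] [0.544 0.014 0.104]
0.105 35 [ 0.498 -0.008  0.105] [0.547 0.015 0.11 ]
0.11 29 [ 0.5   -0.008  0.11 ] [0.548 0.015 0.115]
0.115 35 [ 0.498 -0.008  0.115] [0.549 0.012 0.12 ]
0.12 20 [ 0.5   -0.009  0.121] [0.548 0.009 0.125]
0.125 14 [ 0.497 -0.009  0.125] [0.548 0.006 0.13 ]
0.13 11 [ 0.496 -0.008  0.13 ] [0.549 0.005 0.135]
0.135 4 [ 0.502 -0.008  0.135] [ 0.548 -0.002  0.138]
0.14 5 [ 0.496 -0.009  0.14 ] [ 0.547 -0.002  0.143]
```

It passes the nut, so this one fits. I press until there is contact.

```bash
python3 -m inch '{"dp":[[0,0,0.005],[0,0,0.01],[0,0,0.014],[0,0,0.014],[0,0,0.014]],"twist":[[0,0,0],[0,0,0],[0,0,0],[0,0,0],[0,0,0]]}'
```

```text
time_s: 16.9
ee_pos: [0.5207, 0.0063, 0.0645]
tool_rot: [-2.349, 2.085, -0.001]
wrist_force: [-3.6, 0.4, 8.5]
grip_width: 0.0178
finger_force: 30.0
```

```bash
python3 -m inch '{"dp":[[0,0,0],[0,0,0],[0,0,0],[0,0,0],[0,0,0]],"twist":[[0,0,0],[0,0,0],[0,0,0],[0,0,0],[0,0,0]]}'
python3 - <<'E'
from m import *
im,d=snap('scene'); C=cloud('scene',d); rep('scene',C)
for nm,a in dict(knob=(.497,.268,.04,.052,.06),sh=(.497,.268,.04,.026,.033),foot=(.52,.007,.03,.07,.0765)).items():
    Q=sel(C,*a); print(nm,len(Q),Q.mean(0).round(4),box(Q))
st(); print(job.hand_in())
E
```

```text
time_s: 17.4
ee_pos: [0.5207, 0.0063, 0.0645]
tool_rot: [-2.349, 2.085, -0.001]
wrist_force: [-4.3, 1.5, 8.0]
grip_width: 0.0179
finger_force: 30.0
scene press 5257 [0.615  0.0101 0.0458] (array([596.5,  15.7]), array([243.4, 151.2]), 6.74)
scene knob 37 [ 0.527  -0.0043  0.0992] (array([525.4,  -1.5]), array([52.4, 17.1]), 28.36)
scene capshoulder 71 [ 5.314e-01 -5.000e-04  7.310e-02] (array([527.7,   2.6]), array([40.8, 26.4]), 48.6)
scene ring 159 [0.5036 0.2593 0.0156] (array([498.4, 264.6]), array([62., 60.]), 39.53)
scene hd2 139 [ 0.49   -0.2855  0.0851] (array([ 488.3, -285.3]), array([29.3, 21. ]), 86.86)
scene tray 626 [ 0.4959 -0.2485  0.0136] (array([ 491.7, -241. ]), array([190.4,  92.5]), 87.27)
knob 42 [0.4986 0.2679 0.0557] (array([498.1, 268.2]), array([17.9, 20.5]), 24.6)
sh 99 [0.5009 0.2647 0.0292] (array([499.5, 266.5]), array([37.8, 38.5]), 40.64)
foot 55 [ 5.31e-01 -1.00e-04  7.32e-02] (array([527.7,   2.6]), array([40.8, 26.4]), 48.6)
17.45 [0.5207 0.0063 0.0646] [[0.119, -0.993, 0.001], [-0.993, -0.119, -0.0], [0.0, -0.001, -1.0]] [-3.8  1.   7.8] 0.01795188366859476 30.000588297843933 [ 0.39  0.23 -0.5   0.   -0.85 -0.27]
the job is handed in; nothing more can be done
None
```

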